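# Larger circuit board onto the sloping inspection rest

## Task

Put the larger of the two green circuit boards on the small sloping inspection rest: components up, lengthwise along the slope, centred across the plate, lying flat on it with its lower short edge at the lip. Lay it down gently rather than dropping it, let go, and leave the smaller board where it is.

Things in the scene. Friction and masses are not known exactly. Their poses are not given: they have to be found in the camera images.
- large_board (a point): Larger loose circuit board, green, parts on top: 65 mm (x) by 85 mm (y), 15 mm high, a grey plastic guard 10 mm high and 4 mm thick along each long edge. The point is its centre, half-way up (7.5 mm above its underside); z points out of the component side. Lies flat on the bench at first; grip it across its 65 mm width by the guards, whose undersides are level with the board's.
- small_board (a point): The smaller loose circuit board of the same kind, 42 by 50 mm, 15 mm high; the point is its centre, half-way up. It is to stay where it is. (A tall steel rack stands close to the right of the bench, from about x = 0.55 m on and beyond y = -0.17 m: swing the arm drawn in past it. The vice is fixed.)
- rest_plate: Sloping plate of the fixed inspection rest, 96 mm long (x, up the slope), 36 mm wide (y), tilted 20 degrees, rubber-faced, narrower than the board. Origin: centre of its upper face, 75 mm above the bench; z square out of the face. At its low end a lip stands 8 mm above the face, inner side at x = -45 mm: the large board touching it has its centre at x = -2.5, y = 0, z = 7.5 mm.
- board_rest: The rest's foot: flat dark steel, 110 by 80 by 10 mm, fixed to the bench; origin at its underside's centre, x as the plate's but level. A slim post (20 mm thick) and a small block carry the plate; beside them, between foot and plate, is free room for fingertips, as the board overhangs the plate by 14 mm on each side.

How it is judged:
By the outcome, as a careful person would: the job done as asked, in the order asked, and still so for the second after the job is handed in, with the robot touching nothing.
It also fails if it takes over 53 s, if anything falls off the work surface, if the arm or the gripper's body presses on something with over 40 N, if the wrist force passes 120 N, or if a joint passes its speed limit or range.

## Robot

A 7-joint arm with a two-finger parallel gripper is mounted at the origin on a cart in front of the work surface, level with it; the furniture and walls round the work are solid. World frame = base frame: x ahead of the robot, y to its left, z up, the work surface at z = 0. Lengths are in m, angles in rad, forces in N, time in s.
With the tool pointing down it reaches from about 0.4 to 0.875 m from the base axis. Payload 6.5 kg.
Tool frame: the origin (TCP) lies midway between the tips of the shut fingers; the grasp point (between the pads) lies 19 mm behind it; z points along the fingers, y is the line along which they close (so a half turn about z gives the same grasp; the last joint's range is limited). The gripper opens to 85 mm and grips with 20 to 120 N. Pads are 22 mm wide; open, the fingers measure 114 mm over their backs; the gripper's body (76 mm by 85 mm) begins 54 mm behind the grasp point. The pads swing forward as they close: fully open they stand 13 mm farther back than shut.
Start: joints at [1.04, 0.536, -0.004, 1.538, 0.003, 1.067, -0.071], TCP at [0.291, -0.581, 0.231] pointing down, gripper open.
Joint ranges: [-2.7, 2.7], [-0.37, 2.16], [-1.27, 1.26], [0.24, 2.4], [-1.31, 4.45], [0.19, 1.91], [-2.76, 2.76]. Speed limits (rad/s): [2.39, 2.39, 3.14, 3.14, 3.14, 3.14, 3.14].

## Interface

Orientations are given as [roll, pitch, yaw] about the fixed x, y, z axes, in that order (R = Rz(yaw) Ry(pitch) Rx(roll)).
In Python, from plant import manip gives the robot as it stands.
- The arm moves only by the shell command python3 -m crank 'ROWS' [FORCE]. ROWS is JSON, one flat list of numbers, 7 for each row, row after row: the opening, from -1 (shut) to 1 (fully open), then the shift along the tool's x, y, z as a fraction of full scale, then the turn, a rotation vector about the tool's x, y, z as a fraction of full scale. A call has exactly 10 rows; each row is the pose to reach, as a shift and turn from the pose commanded when the call began, along the tool's axes at that moment; what a row does not reach only later rows make up. Full scale, the value 1, is 1 m for a shift and 90 degrees for a turn. A row lasts 1/12 s, in which the tool goes at most 41.7 mm and 7.16 degrees, less where a joint would pass 70% of its speed; a pose out of reach is approached as far as the arm can. A call with a number of a shift or a turn outside -1 to 1 is refused whole. A call with a gripper value outside its range is refused whole. The fingers move at their own pace and stop on an object; FORCE is the grip in N (left out, the last holds). Time passes only in rows, so rows that repeat a pose let the fingers close, or fill a call up. It gives the time, the measured TCP pose, the force, the opening and the grip force at its end, in the units of the state.
- manip.sense(): the state, without advancing time (a new reading comes with each control period).
- manip.snapshot(name): name is "scene" or "top"; returns a dict with "frame" (400x640x3 uint8, red, green, blue), "range_z" (400x640 float32, m along the optical axis (not along the pixel's ray), 0 where there is no reading), "camera_matrix" (3x3 intrinsics, pixels), "D" ([k1, k2, p1, p2, k3] as OpenCV has them; the pictures are not rectified), "world_to_cam" (4x4, takes a point from world to camera coordinates). Camera axes: x right, y up, looking along -z (the intrinsics and any distortion apply to the point x, -y, -z); pixel columns grow to the right and rows downward; lengths in m; the calibration is good to about 2 mm. A picture is of the moment at which its call begins.
- manip.finish_job(): hands the job in; it is judged then, once.
The state is a dict: "clock": time; "qpos": joint angles; "joint_vel": joint speeds; "effort": joint torques, N m; "ee_pos": TCP position; "tcp_rot": TCP orientation; "wrist_force": force on the tool from outside, world axes, zero at the start; "torque": the same for the moment, N m; "width": finger opening in m; "finger_force": force on a finger pad.
Only numpy, scipy, OpenCV 4.12 (cv2) and the standard library are available. Lean on these libraries where they do the work, as an engineer would, in place of code of your own. Each camera call takes 0.05 s, during which the arm holds its last target. There are 200 camera calls.

## Working session

There is one attempt and no reset: what is moved stays moved. The work goes in short steps, Python scripts to look and compute and a shell command to move; the robot and the scene stay as the last step left them, time stands still between calls to the robot, and variables do not carry over. Pictures are saved under pics/ and viewed, at most 10 in all, crops included, and the job is handed in when it is done.

```bash
mkdir -p pics; ls; cat > h.py <<'E'
import numpy as np, cv2
from plant import manip
from scipy.spatial.transform import Rotation as R
def snap(n):
    s=manip.snapshot(n); np.savez(f'{n}.npz',**s); return s
def cloud(s):
    K=np.array(s["camera_matrix"]);D=np.array(s["D"]);h,w=s["range_z"].shape
    u,v=np.meshgrid(np.arange(w),np.arange(h))
    p=cv2.undistortPoints(np.stack([u,v],-1).reshape(-1,1,2).astype(np.float64),K,D).reshape(h,w,2)
    z=s["range_z"].astype(float)
    c=np.stack([p[...,0]*z,-p[...,1]*z,-z,np.ones_like(z)],-1)
    return (c@np.linalg.inv(np.array(s["world_to_cam"])).T)[...,:3]
E
python3 - <<'E'
from h import *
for n in ("scene","top"):
    s=snap(n); cv2.imwrite(f'pics/{n}1.png',s["frame"][...,::-1])
print(manip.sense())
E
```

```text
pics
{'clock': 0.1, 'qpos': array([ 1.039802  ,  0.53709224, -0.00443703,  1.53875153,  0.00255243,
        1.06730723, -0.0712334 ]), 'joint_vel': array([ 0.00117121, -0.00250387,  0.00203928, -0.00340923,  0.00012239,
        0.00081072, -0.0019186 ]), 'effort': array([ 1.83094948e-03, -5.84572685e+01,  1.05170287e+00, -2.59779990e+01,
        1.26774094e-02,  4.60943120e-03,  4.55510462e-05]), 'ee_pos': array([ 0.2911032, -0.5805425,  0.2305084]), 'tcp_rot': array([-3.14004140e+00,  7.42057776e-05,  4.64808293e-01]), 'wrist_force': array([0.38994045, 0.12504676, 0.62821807]), 'torque': array([ 0.04451729,  0.0326253 , -0.01262707]), 'finger_force': 0.0, 'width': 0.08527921430416358}
```

View pics/scene1.png

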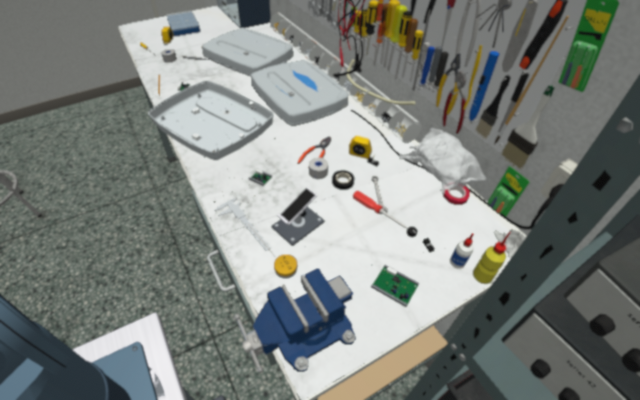

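View pics/top1.png

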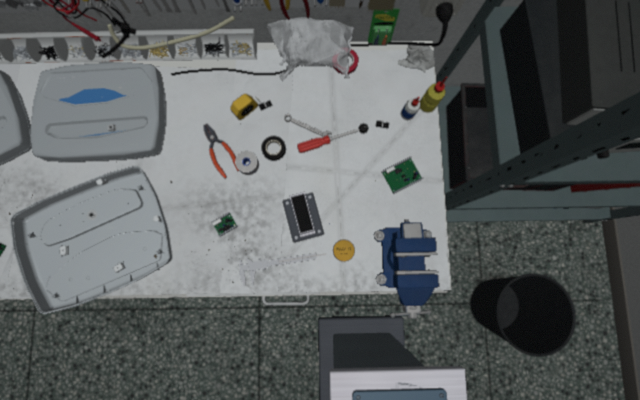

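The top view shows the large board at about (402,175), the rest at (303,216), the small board at (224,223), the vice at (410,260) and the rack beyond about column 440. The scene view agrees, with the board at (396,285) and the rest at (298,215). Next I'll measure.

```bash
cat > m.py <<'E'
from h import *
def rect(P):
    r=cv2.minAreaRect((P[:,:2]*1000).astype(np.float32)); return r, cv2.boxPoints(r).round(0).tolist()
for n in ("top","scene"):
    s=dict(np.load(n+'.npz')); P=cloud(s); f=s["frame"].astype(int)
    print(n,"cam",np.linalg.inv(s["world_to_cam"])[:3,3].round(3), s["camera_matrix"][0,0])
    g=(f[...,1]>f[...,0]*1.25)&(f[...,1]>f[...,2]*1.1)&(P[...,2]<.08)&(P[...,2]>-.02)&(s["range_z"]>0)
    k,l,st,c=cv2.connectedComponentsWithStats(g.astype(np.uint8))
    for i in range(1,k):
        if st[i,4]>25: Q=P[l==i]; print("green",c[i].round(0),st[i,4],Q.mean(0).round(4),Q[:,2].max().round(4),*rect(Q))
    box={"top":(190,245,278,330),"scene":(180,245,265,330)}[n]
    sl=np.s_[box[0]:box[1],box[2]:box[3]]; Q=P[sl].reshape(-1,3)
    T=Q[(Q[:,2]>.045)&(Q[:,2]<.11)]; F=Q[(Q[:,2]>.005)&(Q[:,2]<.02)]
    print("plate",len(T),T.mean(0).round(4),rect(T)); print("foot",len(F),rect(F))
    a=np.linalg.lstsq(np.c_[T[:,:2],np.ones(len(T))],T[:,2],rcond=None)[0]; print("slope",a,np.degrees(np.arctan(np.hypot(*a[:2]))),"updir",np.degrees(np.arctan2(a[1],a[0])))
    b=Q[abs(Q[:,2])<.005]; print("bench z",np.median(b[:,2]))
    d={"top":(150,200,375,430),"scene":(255,310,365,425)}[n]
    Q=P[d[0]:d[1],d[2]:d[3]].reshape(-1,3);Q=Q[(Q[:,2]>.006)&(Q[:,2]<.025)];print("board by height",len(Q),rect(Q))
E
python3 m.py
```

```text
top cam [0.405 0.192 0.963] 388.85006134677525
green [381.  32.] 426 [0.9784 0.0116 0.0539] 0.0799 ((977.743408203125, 9.885162353515625), (62.7293701171875, 30.390901565551758), 79.69695281982422) [[957.0, -18.0], [987.0, -24.0], [998.0, 38.0], [968.0, 43.0]]
green [402. 175.] 627 [ 0.6125 -0.0337  0.0036] 0.0178 ((613.57861328125, -33.70072937011719), (56.73249816894531, 83.2010269165039), 25.580469131469727) [[570.0, -8.0], [606.0, -83.0], [657.0, -59.0], [621.0, 16.0]]
green [224. 223.] 154 [0.498  0.4109 0.0045] 0.0176 ((497.24072265625, 411.35369873046875), (30.055572509765625, 48.64249038696289), 39.27129364013672) [[470.0, 421.0], [501.0, 383.0], [524.0, 402.0], [493.0, 440.0]]
green [  2. 248.] 33 [0.4447 0.9601 0.0027] 0.0067 ((442.2443542480469, 959.9894409179688), (12.801137924194336, 24.469758987426758), 86.23724365234375) [[430.0, 954.0], [454.0, 953.0], [455.0, 966.0], [430.0, 967.0]]
plate 668 [0.5103 0.2171 0.0749] (((510.0830078125, 216.69073486328125), (95.9095687866211, 36.65092086791992), 14.293865203857422), [[459.0, 223.0], [468.0, 187.0], [561.0, 211.0], [552.
[... 1178 characters left out ...]
 [625.0, 16.0]]
plate 623 [0.5133 0.2137 0.0736] (((512.8771362304688, 215.4495086669922), (95.35887908935547, 38.080570220947266), 14.866714477539062), [[462.0, 222.0], [472.0, 185.0], [564.0, 209.0], [554.0, 246.0]])
foot 893 (((528.2792358398438, 262.50799560546875), (219.2545166015625, 148.5692901611328), 65.2959213256836), [[415.0, 194.0], [550.0, 132.0], [642.0, 331.0], [507.0, 393.0]])
slope [ 0.27620422  0.23701731 -0.11877657] 19.99941940914358 updir 40.63366639721839
bench z 0.0012754892219629665
board by height 296 (((615.5180053710938, -34.419044494628906), (67.28020477294922, 85.26161193847656), 26.31715965270996), [[566.0, -11.0], [604.0, -88.0], [665.0, -58.0], [627.0, 19.0]])
```

```bash
cat >> h.py <<'E'
def rel(p,ypr):  # target TCP position and R (Rotation) -> numbers for a row
    s=manip.sense(); R0=R.from_euler('xyz',s["tcp_rot"]); 
    return np.r_[R0.inv().apply(np.array(p)-s["ee_pos"]),(R0.inv()*ypr).as_rotvec()/(np.pi/2)].round(4)
def down(yaw): return R.from_euler('xyz',[np.pi,0,np.radians(yaw)])
E
python3 - <<'E'
from h import *
s=dict(np.load('top.npz'));P=cloud(s)
Q=P[215:310,370:442].reshape(-1,3);Q=Q[(Q[:,2]>.02)];print("vice",Q.min(0),Q.max(0))
s=dict(np.load('scene.npz'));P=cloud(s)
Q=P[260:370,250:360].reshape(-1,3);Q=Q[(Q[:,2]>.03)];print("vice",Q.min(0),Q.max(0))
print(rel([.195,-.385,.28],down(26.6)))
print("then steps in world:")
E
```

```text
vice [ 0.28988225 -0.08858435  0.02006243] [0.49549795 0.19159105 0.96273385]
vice [ 0.25753033 -0.28764627  0.03000386] [0.48869305 0.01850104 0.71263774]
[ 0.0017 -0.218  -0.0492 -0.001   0.      0.0004]
then steps in world:
```

```bash
python3 -m crank '[1,0,-0.04,-0.01,0,0,0, 1,0,-0.08,-0.02,0,0,0, 1,0,-0.12,-0.03,0,0,0, 1,0,-0.16,-0.04,0,0,0, 1,0,-0.2,-0.05,0,0,0, 1,0,-0.218,-0.05,0,0,0, 1,0,-0.218,-0.05,0,0,0, 1,0,-0.218,-0.05,0,0,0, 1,0,-0.218,-0.05,0,0,0, 1,0,-0.218,-0.05,0,0,0]' 40
python3 - <<'E'
from h import *
for n,b in(("top",(215,310,370,442)),("scene",(260,370,250,360))):
    s=dict(np.load(n+'.npz'));P=cloud(s);P[s["range_z"]==0]=np.nan
    Q=P[b[0]:b[1],b[2]:b[3]].reshape(-1,3);Q=Q[(Q[:,2]>.02)];print("vice",Q.min(0).round(3),Q.max(0).round(3))
print(rel([.372,-.215,.28],down(56.6)))
E
```

```text
clock: 0.93
ee_pos: [0.1941, -0.387, 0.2811]
tcp_rot: [3.142, 0.0, 0.465]
wrist_force: [-0.4, 1.0, -0.7]
width: 0.0856
finger_force: 0.0
vice [ 0.29  -0.089  0.02 ] [0.495 0.042 0.14 ]
vice [ 0.283 -0.09   0.02 ] [0.489 0.139 0.138]
[ 0.2361 -0.074   0.0011  0.      0.     -0.333 ]
```

```bash
python3 -m crank '[1,0.04,-0.012,0,0,0,-0.055, 1,0.08,-0.025,0,0,0,-0.11, 1,0.12,-0.037,0,0,0,-0.165, 1,0.16,-0.05,0,0,0,-0.22, 1,0.2,-0.062,0,0,0,-0.28, 1,0.236,-0.074,0,0,0,-0.333, 1,0.236,-0.074,0,0,0,-0.333, 1,0.236,-0.074,0,0,0,-0.333, 1,0.236,-0.074,0,0,0,-0.333, 1,0.236,-0.074,0,0,0,-0.333]'
python3 - <<'E'
from h import *
print(rel([.43,-.0,.28],down(95)),manip.sense()["qpos"])
E
```

```text
clock: 1.77
ee_pos: [0.3708, -0.2154, 0.2809]
tcp_rot: [-3.141, 0.0, 0.985]
wrist_force: [-0.1, -0.6, 0.2]
width: 0.0854
finger_force: 0.0
[ 0.2123 -0.0697  0.0009 -0.0006 -0.     -0.4284] [ 0.71614448  0.11038538 -0.31548603  2.0150227   0.04020933  1.02286283
 -0.20422456]
```

```bash
python3 -m crank '[1,0.035,-0.012,0,0,0,-0.07, 1,0.07,-0.023,0,0,0,-0.14, 1,0.106,-0.035,0,0,0,-0.21, 1,0.141,-0.046,0,0,0,-0.28, 1,0.177,-0.058,0,0,0,-0.35, 1,0.212,-0.07,0,0,0,-0.428, 1,0.212,-0.07,0,0,0,-0.428, 1,0.212,-0.07,0,0,0,-0.428, 1,0.212,-0.07,0,0,0,-0.428, 1,0.212,-0.07,0,0,0,-0.428]'
python3 - <<'E'
from h import *
print(rel([.615,-.034,.20],down(116.1)),manip.sense()["qpos"])
E
```

```text
clock: 2.6
ee_pos: [0.4293, -0.0008, 0.2811]
tcp_rot: [-3.141, 0.001, 1.656]
wrist_force: [0.3, -0.3, -0.6]
width: 0.086
finger_force: 0.0
[-0.0487  0.1822  0.081  -0.0005  0.0003 -0.236 ] [ 0.43598067  0.13486811 -0.58102033  2.00192687  0.08692947  1.02915
 -0.10100256]
```

```bash
python3 -m crank '[1,-0.01,0.036,0.01,0,0,-0.05, 1,-0.02,0.072,0.02,0,0,-0.1, 1,-0.03,0.11,0.03,0,0,-0.15, 1,-0.04,0.145,0.05,0,0,-0.2, 1,-0.049,0.182,0.07,0,0,-0.236, 1,-0.049,0.182,0.081,0,0,-0.236, 1,-0.049,0.182,0.081,0,0,-0.236, 1,-0.049,0.182,0.081,0,0,-0.236, 1,-0.049,0.182,0.081,0,0,-0.236, 1,-0.049,0.182,0.081,0,0,-0.236]'
python3 - <<'E'
from h import *
for n in("top","scene"): 
    s=snap(n); 
    b={"top":(110,240,330,490),"scene":(170,340,290,500)}[n]
    cv2.imwrite(f'pics/{n}2.png',cv2.resize(s["frame"][b[0]:b[1],b[2]:b[3],::-1],None,fx=3,fy=3))
print(rel([.615,-.034,.20],down(116.1)),manip.sense()["qpos"])
E
```

```text
clock: 3.43
ee_pos: [0.6151, -0.0315, 0.202]
tcp_rot: [3.14, 0.002, 2.03]
wrist_force: [0.6, -0.1, -0.0]
width: 0.0853
finger_force: 0.0
[-0.0022 -0.0014  0.0019  0.0009  0.0011  0.0028] [ 0.36397173  0.57035702 -0.54732687  1.63684604  0.33572537  1.02734106
  0.17199888]
```

View pics/scene2.png

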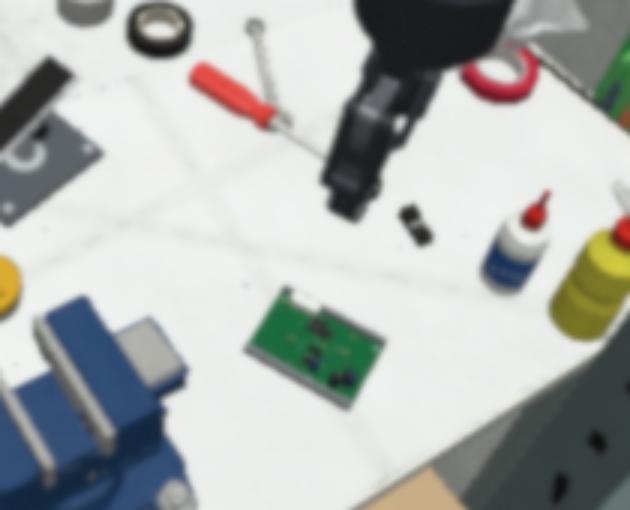

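The crop shows the open gripper above and behind the large board. The board's centre is at about crop (316,347), full-image (395,286). The grey guards run along its long edges, lower-left (245,350)-(350,408) and upper-right (287,290)-(385,342). I'll refine the centre by ray-plane intersection on a known height.

```bash
cat >> h.py <<'E'
def onplane(s,uv,z):
    uv=np.array(uv,float).reshape(-1,1,2)
    p=cv2.undistortPoints(uv,np.array(s["camera_matrix"]),np.array(s["D"])).reshape(-1,2)
    M=np.linalg.inv(np.array(s["world_to_cam"])); d=np.c_[p[:,0],-p[:,1],-np.ones(len(p))]@M[:3,:3].T; o=M[:3,3]
    return (o+d*((z-o[2])/d[:,2:]))
E
python3 - <<'E'
from h import *
s=dict(np.load('scene.npz'))
c=np.array([[245,350],[350,409],[386,342],[287,289]])/3+[289.5,169.5]
q=onplane(s,c,.009)[:,:2]; print(q.round(4),q.mean(0).round(4))
for n,w in(("scene",(255,320,355,435)),("top",(150,200,375,430))):
    s=dict(np.load(n+'.npz')); f=s["frame"].astype(int)
    g=(f[...,1]>f[...,0]*1.25)&(f[...,1]>f[...,2]*1.1); m=np.zeros_like(g); m[w[0]:w[1],w[2]:w[3]]=g[w[0]:w[1],w[2]:w[3]]
    v,u=np.nonzero(m); Q=onplane(s,np.c_[u,v],.006)[:,:2]*1000
    print(n,Q.mean(0).round(1),cv2.minAreaRect(Q.astype(np.float32)))
print(rel([.615,-.034,-.003],down(116.1)))
E
```

```text
[[ 0.5684 -0.013 ]
 [ 0.605  -0.0863]
 [ 0.661  -0.0583]
 [ 0.6255  0.0131]] [ 0.615  -0.0361]
scene [616.8 -35.1] ((617.4044189453125, -33.75484848022461), (55.07292175292969, 82.17228698730469), 26.69915199279785)
top [611.9 -33.3] ((612.8051147460938, -32.85723876953125), (55.65343475341797, 81.9638442993164), 25.87567138671875)
[-0.0019 -0.0017  0.2049  0.0009  0.0011  0.0028]
```

```bash
python3 -m crank '[1,-0.002,-0.001,0.04,0,0,0.003, 1,-0.002,-0.001,0.08,0,0,0.003, 1,-0.002,-0.001,0.12,0,0,0.003, 1,-0.002,-0.001,0.15,0,0,0.003, 1,-0.002,-0.001,0.175,0,0,0.003, 1,-0.002,-0.001,0.19,0,0,0.003, 1,-0.002,-0.001,0.198,0,0,0.003, 1,-0.002,-0.001,0.203,0,0,0.003, 1,-0.002,-0.001,0.204,0,0,0.003, 1,-0.002,-0.001,0.204,0,0,0.003]'
python3 - <<'E'
from h import *
s=snap("scene"); cv2.imwrite('pics/scene3.png',cv2.resize(s["frame"][220:330,330:470,::-1],None,fx=5,fy=5))
print(rel([.615,-.0345,-.003],down(116.2)))
E
```

```text
clock: 4.37
ee_pos: [0.6163, -0.0335, -0.0025]
tcp_rot: [3.14, 0.001, 2.026]
wrist_force: [0.2, 0.6, -1.4]
width: 0.0855
finger_force: 0.0
[-0.0003 -0.0018  0.0007  0.0013  0.0007 -0.0013]
```

View pics/scene3.png

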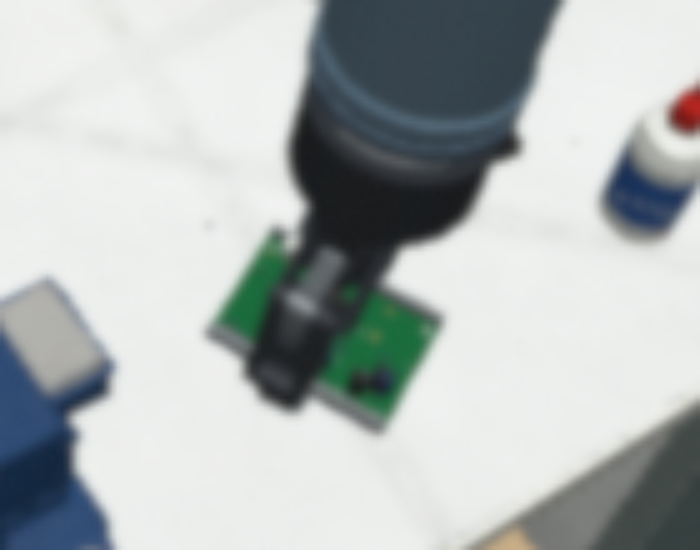

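The near finger stands outside the lower-left guard, at about crop (280,390), close to the guard's middle. The board fits between the fingers, so I'll close.

```bash
python3 -m crank '[0.7,0,0,0,0,0,0, 0.6,0,0,0,0,0,0, 0.5,0,0,0,0,0,0, 0.3,0,0,0,0,0,0, 0,0,0,0,0,0,0, -1,0,0,0,0,0,0, -1,0,0,0,0,0,0, -1,0,0,0,0,0,0, -1,0,0,0,0,0,0, -1,0,0,0,0,0,0]' 50
```

```text
clock: 5.25
ee_pos: [0.616, -0.0335, -0.0023]
tcp_rot: [3.141, 0.001, 2.026]
wrist_force: [-1.7, -0.6, 8.5]
width: 0.0628
finger_force: 53.6
```

```bash
python3 -m crank '[-1,0,0,-0.003,0,0,0, -1,0,0,-0.008,0,0,0, -1,0,0,-0.02,0,0,0, -1,0,0,-0.04,0,0,0, -1,0,0,-0.07,0,0,0, -1,0,0,-0.1,0,0,0, -1,0,0,-0.135,0,0,0, -1,0,0,-0.17,0,0,0, -1,0,0,-0.2,0,0,0, -1,0,0,-0.2,0,0,0]' 
python3 - <<'E'
from h import *
s=snap("scene"); cv2.imwrite('pics/scene4.png',cv2.resize(s["frame"][100:300,320:560,::-1],None,fx=3,fy=3))
print(manip.sense()["wrist_force"],manip.sense()["width"])
E
```

```text
clock: 6.08
ee_pos: [0.6192, -0.0328, 0.2041]
tcp_rot: [3.131, 0.005, 2.026]
wrist_force: [0.9, 0.4, -0.4]
width: 0.0633
finger_force: 55.1
[-0.58213838 -0.19789159 -1.97374047] 0.06304086487219827
```

View pics/scene4.png

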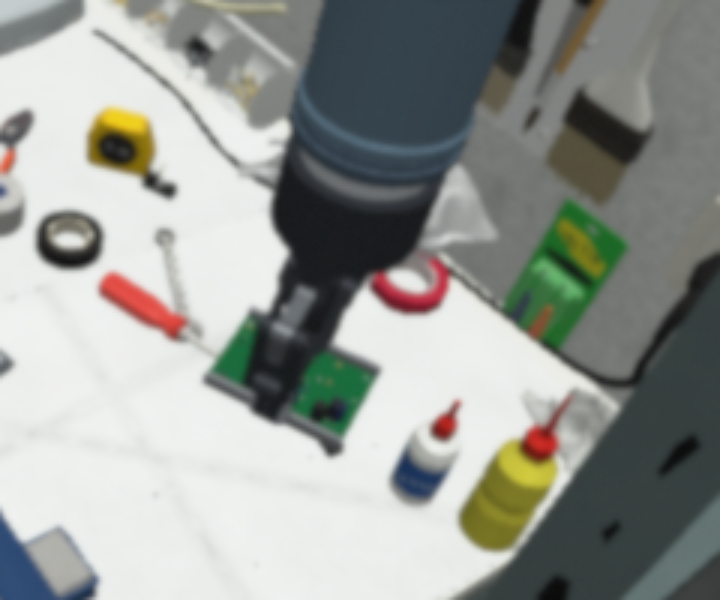

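The board is held: the guard ends are at crop (205,380) and (340,450), the far corners at (380,370) and (255,310), and the finger is at the guard's middle. I'll check its pose in the hand and work out the placement poses.

```bash
cat > p.py <<'E'
from h import *
Y=14.6; C=np.array([.5120,.2160,.075])   # plate
Rp=R.from_euler('z',Y,degrees=True)*R.from_euler('y',-20,degrees=True)
# tool: z=-normal ; tool x along -plate x (yaw 194.6)
RT=R.from_matrix(np.c_[Rp.apply([-1,0,0]),Rp.apply([0,1,0]),Rp.apply([0,0,-1])])
def tcp(dx,dz,ux=0,uz=.0023,dy=0): # dx up-slope from lip contact, dz clearance; ux: board centre minus TCP along tool x; uz: underside behind TCP
    return C+Rp.apply([-.0025+dx+ux,dy,dz-uz])
E
python3 - <<'E'
from p import *
st=manip.sense(); s=dict(np.load('scene.npz')); T=R.from_euler('xyz',st["tcp_rot"])
c=np.array([[205,380],[340,452],[380,370],[255,310]])/3+[319.7,99.7]
q=onplane(s,c,st["ee_pos"][2]+.0113); d=T.inv().apply(q-st["ee_pos"]); print("corners in tool",d.round(4).tolist(),d.mean(0))
P=cloud(s);f=s["frame"].astype(int);g=(f[...,1]>f[...,0]*1.3)&(f[...,1]>f[...,2]*1.15)
Q=P[g&(abs(P-st["ee_pos"]).max(-1)<.06)];Qt=T.inv().apply(Q-st["ee_pos"]);print(len(Q),Qt.mean(0),Qt.min(0),Qt.max(0))
print("slopes",np.linalg.lstsq(np.c_[Qt[:,:2],np.ones(len(Qt))],Qt[:,2],rcond=None)[0])
print("RT",RT.as_euler('xyz',degrees=True)); 
print("tcp hi",tcp(.012,.1),"rel",rel(tcp(.012,.1),RT), "qpos",st["qpos"])
E
```

```text
corners in tool [[0.039, -0.0316, -0.0117], [-0.0454, -0.0344, -0.0114], [-0.0429, 0.0341, -0.0109], [0.0382, 0.0351, -0.0112]] [-0.00276269  0.00077962 -0.0112852 ]
570 [-0.01000025  0.00377011 -0.00981692] [-0.04206047 -0.03906223 -0.05589559] [ 0.04023216  0.03199273 -0.00579975]
slopes [ 0.0233123   0.10203511 -0.00996847]
RT [-180.    20.  -165.4]
tcp hi [0.48830246 0.20982725 0.17005716] rel [ 0.2753 -0.0095  0.0298 -0.1502 -0.1814 -0.863 ] qpos [ 0.36802792  0.57303607 -0.5491827   1.63584603  0.33959045  1.02134269
  0.16817508]
```

```bash
python3 -m crank '[-1,0.02,0,0,-0.01,-0.013,-0.06, -1,0.05,-0.001,0,-0.02,-0.027,-0.13, -1,0.08,-0.002,0,-0.033,-0.04,-0.19, -1,0.11,-0.003,0,-0.045,-0.053,-0.26, -1,0.14,-0.004,0,-0.056,-0.067,-0.33, -1,0.17,-0.005,0,-0.068,-0.08,-0.4, -1,0.2,-0.006,0,-0.08,-0.095,-0.47, -1,0.23,-0.007,0,-0.09,-0.11,-0.53, -1,0.255,-0.008,0,-0.1,-0.125,-0.6, -1,0.265,-0.009,0,-0.11,-0.14,-0.66]'
python3 - <<'E'
from p import *
print("rel",rel(tcp(.012,.1,-.0015),RT),manip.sense()["qpos"])
E
```

```text
clock: 6.97
ee_pos: [0.4878, 0.2042, 0.196]
tcp_rot: [3.102, 0.264, 3.075]
wrist_force: [0.8, -0.9, -0.2]
width: 0.0633
finger_force: 55.0
rel [ 0.0081  0.0042  0.0254 -0.0367 -0.0496 -0.1961] [ 0.12024133  0.36349563 -0.8012121   2.06625064  0.65250128  0.68148898
  0.40519934]
```

```bash
python3 -m crank '[-1,0.002,0.001,0,-0.01,-0.012,-0.05, -1,0.004,0.002,0,-0.02,-0.025,-0.1, -1,0.006,0.003,0,-0.03,-0.037,-0.15, -1,0.008,0.004,0.01,-0.037,-0.05,-0.196, -1,0.008,0.004,0.02,-0.037,-0.05,-0.196, -1,0.008,0.004,0.025,-0.037,-0.05,-0.196, -1,0.008,0.004,0.025,-0.037,-0.05,-0.196, -1,0.008,0.004,0.025,-0.037,-0.05,-0.196, -1,0.008,0.004,0.025,-0.037,-0.05,-0.196, -1,0.008,0.004,0.025,-0.037,-0.05,-0.196]'
python3 - <<'E'
from p import *
for n,w in (("top",(170,260,250,350)),("scene",(150,260,240,360))):
    s=snap(n); cv2.imwrite(f'pics/{n}5.png',cv2.resize(s["frame"][w[0]:w[1],w[2]:w[3],::-1],None,fx=6,fy=6))
print("rel to 20mm above",rel(tcp(.006,.02,-.0015),RT),manip.sense()["qpos"],manip.sense()["wrist_force"])
E
```

```text
clock: 7.8
ee_pos: [0.4901, 0.2058, 0.1707]
tcp_rot: [3.141, 0.35, -2.898]
wrist_force: [0.5, 0.5, -0.2]
width: 0.0632
finger_force: 55.0
rel to 20mm above [ 0.0084  0.0046  0.0803 -0.0024  0.0008 -0.0067] [ 0.1261525   0.37825914 -0.7856224   2.15692717  0.84226663  0.51561012
  0.53031018] [-0.68942582 -0.06474366 -0.57786868]
```

View pics/scene5.png

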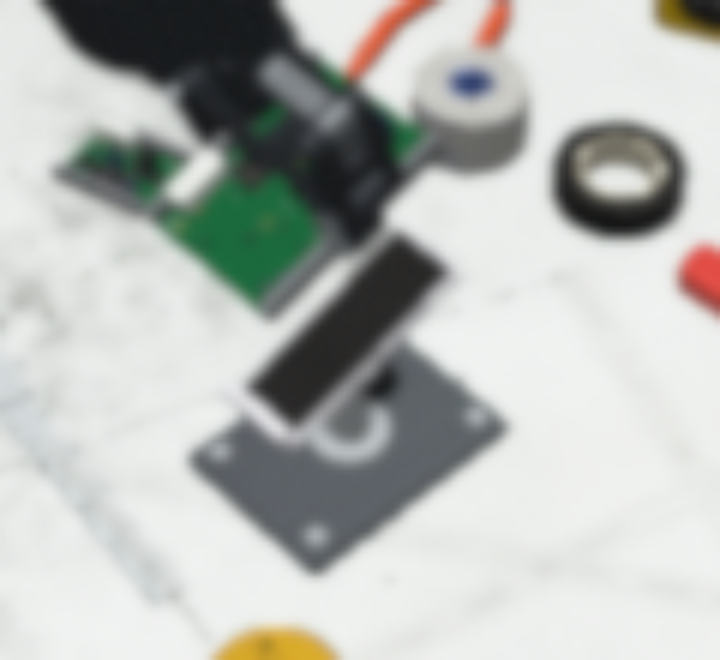

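The crop shows the board, components up, above and behind the rest. The rest's black pad is fully visible with corners at crop (250,388), (295,428), (447,272) and (398,235), and the white lip is at (270,420). I'll refine the plate position from the pad in both views before lowering.

```bash
python3 - <<'E'
from p import *
def plane(s,uv):
    p=cv2.undistortPoints(np.array(uv,float).reshape(-1,1,2),s["camera_matrix"],s["D"]).reshape(-1,2)
    M=np.linalg.inv(s["world_to_cam"]); d=np.c_[p[:,0],-p[:,1],-np.ones(len(p))]@M[:3,:3].T; o=M[:3,3]; n=Rp.apply([0,0,1])
    X=o+d*(((C-o)@n)/(d@n))[:,None]; return Rp.inv().apply(X-C)
s=dict(np.load('scene.npz'))
print((plane(s,np.array([[250,388],[295,428],[447,272],[398,235]])/6+[239.6,149.6])*1000).round(1))
for n,w in(("scene",(185,225,278,318)),("top",(190,245,280,330))):
    s=dict(np.load(n+'.npz'))
    if n=="top":
        fr=cv2.imread('pics/top1.png').astype(int).sum(-1)
    else: fr=s["frame"].astype(int).sum(-1)
    m=np.zeros(fr.shape,np.uint8); m[w[0]:w[1],w[2]:w[3]]=(fr[w[0]:w[1],w[2]:w[3]]<150)
    k,l,st,c=cv2.connectedComponentsWithStats(m); i=1+st[1:,4].argmax(); v,u=np.nonzero(l==i)
    q=plane(s,np.c_[u,v])[:,:2]*1000; print(n,len(q),q.mean(0).round(1),cv2.minAreaRect(q.astype(np.float32)))
E
```

```text
[[-39.5  13.1   0. ]
 [-40.1 -13.3  -0. ]
 [ 43.9 -14.1  -0. ]
 [ 43.8  13.2  -0. ]]
scene 253 [2. 0.] ((2.322406768798828, 0.03936576843261719), (18.994365692138672, 76.52163696289062), 88.89549255371094)
top 416 [0.3 1.7] ((-0.04850006103515625, 1.735396385192871), (27.136859893798828, 82.3670425415039), 89.85691833496094)
```

```bash
python3 -m crank '[-1,0.003,0.002,0.015,0,0,-0.003, -1,0.006,0.004,0.03,-0.001,0,-0.006, -1,0.008,0.005,0.045,-0.002,0,-0.007, -1,0.008,0.005,0.06,-0.002,0,-0.007, -1,0.008,0.005,0.072,-0.002,0,-0.007, -1,0.008,0.005,0.08,-0.002,0,-0.007, -1,0.008,0.005,0.08,-0.002,0,-0.007, -1,0.008,0.005,0.08,-0.002,0,-0.007, -1,0.008,0.005,0.08,-0.002,0,-0.007, -1,0.008,0.005,0.08,-0.002,0,-0.007]'
python3 - <<'E'
from p import *
s=snap("scene"); w=(150,250,220,340); cv2.imwrite('pics/scene6.png',cv2.resize(s["frame"][w[0]:w[1],w[2]:w[3],::-1],None,fx=6,fy=6))
print("rel to 4mm above",rel(tcp(.006,.004,-.0015,dy=.0006),RT),manip.sense()["qpos"],manip.sense()["wrist_force"])
E
```

```text
clock: 8.73
ee_pos: [0.5082, 0.2154, 0.093]
tcp_rot: [-3.141, 0.351, -2.886]
wrist_force: [-0.5, -0.3, -1.2]
width: 0.0632
finger_force: 55.0
rel to 4mm above [ 0.0006  0.0003  0.0166 -0.0003  0.0011  0.0003] [-0.05905039  0.52923687 -0.58234716  2.15967309  1.16429269  0.40916639
  0.23436614] [-0.64834146  0.18385801 -0.92492428]
```

View pics/scene6.png

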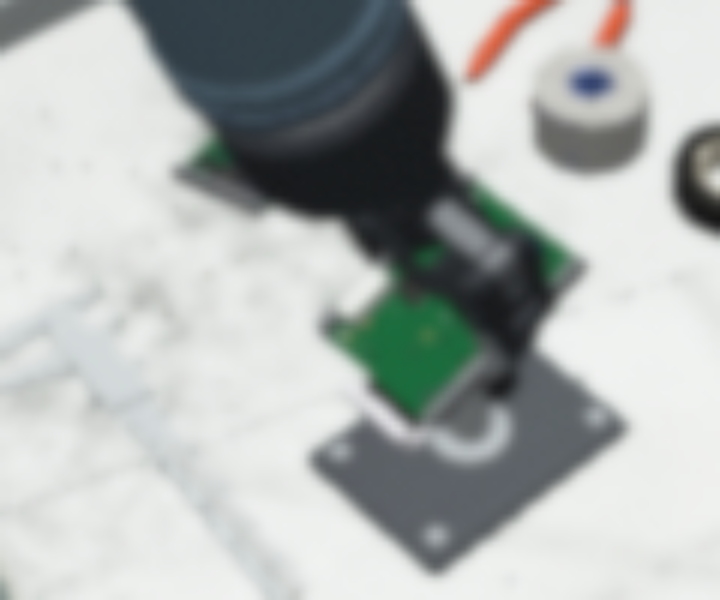

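The board is centred over the plate. The white lip shows at crop (390,415), just below the board's lower edge, which runs (330,330)-(420,415). I'll lower it slowly.

```bash
python3 -m crank '[-1,0,0,0.003,0,0,0, -1,0,0,0.006,0,0,0, -1,0,0,0.009,0,0,0, -1,0,0,0.012,0,0,0, -1,0,0,0.014,0,0,0, -1,0,0,0.016,0,0,0, -1,0,0,0.017,0,0,0, -1,0,0,0.0175,0,0,0, -1,0,0,0.0175,0,0,0, -1,0,0,0.0175,0,0,0]'
python3 - <<'E'
from p import *
print("rel to touch",rel(tcp(.006,0,-.0015,dy=.0006),RT),RT.inv().apply(manip.sense()["wrist_force"]))
E
```

```text
clock: 9.62
ee_pos: [0.5137, 0.2168, 0.0759]
tcp_rot: [-3.141, 0.35, -2.886]
wrist_force: [-0.4, 0.0, -0.8]
width: 0.0628
finger_force: 55.0
rel to touch [ 0.0001  0.0002  0.0025 -0.0003  0.0004  0.0005] [0.65720154 0.12353323 0.56213075]
```

Nothing is touching yet, with about 2.5 mm to go. I'll ease down in sub-millimetre steps.

```bash
python3 -m crank '[-1,0,0,0.0003,0,0,0, -1,0,0,0.0006,0,0,0, -1,0,0,0.0009,0,0,0, -1,0,0,0.0012,0,0,0, -1,0,0,0.0015,0,0,0, -1,0,0,0.0018,0,0,0, -1,0,0,0.002,0,0,0, -1,0,0,0.002,0,0,0, -1,0,0,0.002,0,0,0, -1,0,0,0.002,0,0,0]'
python3 - <<'E'
from p import *
print(RT.inv().apply(manip.sense()["wrist_force"]))
E
```

```text
clock: 10.45
ee_pos: [0.5144, 0.2169, 0.074]
tcp_rot: [-3.141, 0.35, -2.886]
wrist_force: [-0.1, -0.4, 0.1]
width: 0.0635
finger_force: 55.0
[ 0.1392714  -0.32283206 -0.15317575]
```

```bash
python3 -m crank '[-1,0.0006,0,0,0,0,0, -1,0.0012,0,0,0,0,0, -1,0.0018,0,0,0,0,0, -1,0.0024,0,0,0,0,0, -1,0.003,0,0,0,0,0, -1,0.0035,0,0,0,0,0, -1,0.004,0,0,0,0,0, -1,0.0045,0,0,0,0,0, -1,0.0045,0,0,0,0,0, -1,0.0045,0,0,0,0,0]'
python3 - <<'E'
from p import *
print(RT.inv().apply(manip.sense()["wrist_force"]))
E
python3 -m crank '[-1,0.0004,0,0,0,0,0, -1,0.0008,0,0,0,0,0, -1,0.0012,0,0,0,0,0, -1,0.0016,0,0,0,0,0, -1,0.002,0,0,0,0,0, -1,0.002,0,0,0,0,0, -1,0.002,0,0,0,0,0, -1,0.002,0,0,0,0,0, -1,0.002,0,0,0,0,0, -1,0.002,0,0,0,0,0]'
python3 - <<'E'
from p import *
print(RT.inv().apply(manip.sense()["wrist_force"]),rel(tcp(0,0,-.0015,dy=.0006),RT))
E
```

```text
clock: 11.28
ee_pos: [0.5111, 0.2161, 0.0729]
tcp_rot: [-3.141, 0.351, -2.886]
wrist_force: [2.4, 0.8, 0.5]
width: 0.0634
finger_force: 55.0
[-2.56858983  0.11743377  0.42238248]
clock: 12.12
ee_pos: [0.511, 0.216, 0.0732]
tcp_rot: [-3.141, 0.354, -2.887]
wrist_force: [8.1, 1.4, 0.9]
width: 0.0631
finger_force: 55.0
[-8.011188   -0.64958419  1.92000706] [ 0.0025  0.0003  0.0009 -0.0004  0.003  -0.    ]
```

The lip is found, with 8 N pushing back up the slope. I'll ease off a little, then lower onto the plate.

```bash
python3 -m crank '[-1,-0.0005,0,0,0,0,0, -1,-0.001,0,0,0,0,0, -1,-0.0015,0,0.0002,0,0,0, -1,-0.0015,0,0.0005,0,0,0, -1,-0.0015,0,0.0008,0,0,0, -1,-0.0015,0,0.0011,0,0,0, -1,-0.0015,0,0.0014,0,0,0, -1,-0.0015,0,0.0014,0,0,0, -1,-0.0015,0,0.0014,0,0,0, -1,-0.0015,0,0.0014,0,0,0]'
python3 - <<'E'
from p import *
print(RT.inv().apply(manip.sense()["wrist_force"]),manip.sense()["torque"])
E
```

```text
clock: 12.95
ee_pos: [0.5114, 0.2163, 0.0719]
tcp_rot: [-3.141, 0.352, -2.886]
wrist_force: [4.1, -0.6, 6.7]
width: 0.0627
finger_force: 55.6
[-5.91007186 -1.6298475  -5.03144516] [ 0.0213922  -0.96231116 -0.19313011]
```

```bash
python3 -m crank '[-1,0,0,0.0002,0,0,0, -1,0,0,0.0004,0,0,0, -1,0,0,0.0006,0,0,0, -1,0,0,0.0007,0,0,0, -1,0,0,0.0007,0,0,0, -1,0,0,0.0007,0,0,0, -1,0,0,0.0007,0,0,0, -1,0,0,0.0007,0,0,0, -1,0,0,0.0007,0,0,0, -1,0,0,0.0007,0,0,0]' 20
python3 - <<'E'
from p import *
print(RT.inv().apply(manip.sense()["wrist_force"]),manip.sense()["torque"])
E
```

```text
clock: 13.78
ee_pos: [0.5115, 0.2163, 0.0718]
tcp_rot: [-3.14, 0.353, -2.886]
wrist_force: [-2.2, -2.3, 18.9]
width: 0.0631
finger_force: 57.0
[ -3.91941629  -1.70858323 -18.65488581] [-0.27004083 -0.60079032 -0.29577856]
```

Seated: it pushes back firmly at 19 N. I'll ease the preload and open gradually.

```bash
python3 -m crank '[-1,0,0,-0.0003,0,0,0, -1,0,0,-0.0005,0,0,0, 0.45,0,0,-0.0005,0,0,0, 0.5,0,0,-0.0005,0,0,0, 0.55,0,0,-0.0005,0,0,0, 0.65,0,0,-0.0005,0,0,0, 0.8,0,0,-0.0005,0,0,0, 1,0,0,-0.0005,0,0,0, 1,0,0,-0.0005,0,0,0, 1,0,0,-0.0005,0,0,0]'
python3 - <<'E'
from p import *
print(RT.inv().apply(manip.sense()["wrist_force"]),manip.sense()["width"])
E
```

```text
clock: 14.62
ee_pos: [0.51, 0.2158, 0.0705]
tcp_rot: [-3.141, 0.349, -2.886]
wrist_force: [-0.1, 0.3, 0.1]
width: 0.0853
finger_force: 0.0
[-0.01443193  0.34197342 -0.1094855 ] 0.08533509232602009
```

Released with no load. I'll back out along the plate normal, slowly at first.

```bash
python3 -m crank '[1,0,0,-0.003,0,0,0, 1,0,0,-0.008,0,0,0, 1,0,0,-0.016,0,0,0, 1,0,0,-0.03,0,0,0, 1,0,0,-0.05,0,0,0, 1,0,0,-0.075,0,0,0, 1,0,0,-0.1,0,0,0, 1,0,0,-0.125,0,0,0, 1,0,0,-0.14,0,0,0, 1,0,0,-0.14,0,0,0]'
python3 - <<'E'
from p import *
ims=[]
for n,w in (("top",(180,250,265,345)),("scene",(165,235,250,330))):
    s=snap(n); ims.append(cv2.resize(s["frame"][w[0]:w[1],w[2]:w[3],::-1],None,fx=7,fy=7))
    P=cloud(s);f=s["frame"].astype(int);g=(f[...,1]>f[...,0]*1.3)&(f[...,1]>f[...,2]*1.15)&(s["range_z"]>0)
    Q=Rp.inv().apply(P[g]-C);Q=Q[(abs(Q)<[.06,.05,.03]).all(1)];print(n,len(Q),Q.mean(0),np.linalg.lstsq(np.c_[Q[:,:2],np.ones(len(Q))],Q[:,2],rcond=None)[0],cv2.minAreaRect((Q[:,:2]*1000).astype(np.float32)))
cv2.imwrite('pics/both7.png',np.vstack(ims))
E
```

```text
clock: 15.45
ee_pos: [0.4644, 0.2044, 0.2053]
tcp_rot: [-3.14, 0.354, -2.885]
wrist_force: [0.7, -0.3, -0.6]
width: 0.0852
finger_force: 0.0
top 751 [-0.00027585  0.00010883  0.00373606] [ 0.00381125 -0.00876309  0.00373807] ((-2.465923309326172, 1.0118980407714844), (56.121280670166016, 85.34619903564453), 89.94818115234375)
scene 639 [-9.09524054e-05  8.64387520e-04  3.30983761e-03] [ 0.01884823 -0.04152339  0.00334744] ((-0.25494384765625, 2.530794143676758), (84.87076568603516, 54.27873992919922), 0.21716216206550598)
```

```bash
python3 -c "
import cv2;i=cv2.imread('pics/both7.png');print(i.shape);cv2.imwrite('pics/both7b.png',cv2.resize(i,None,fx=.6,fy=.6))"
```

```text
(980, 560, 3)
```

View pics/both7b.png

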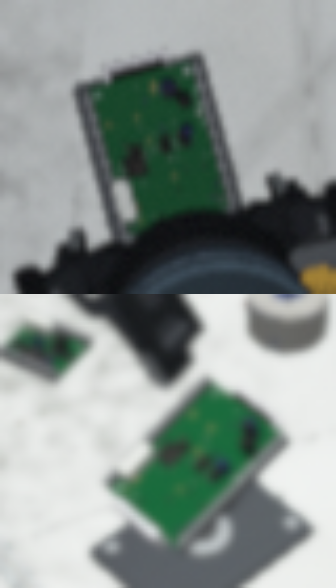

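The picture shows the board lying flat on the rest, components up. In the scene half its lower edge is against the white lip at about (150,530), it is centred within about 1 mm and aligned within 0.3°. The gripper is clear and the small board is untouched.

```bash
python3 -c "
from plant import manip
print(manip.finish_job())"
```

```text
the job is handed in; nothing more can be done
None
```

The large board lies flat on the inspection rest, components up, with its lower short edge at the lip and centred to about 1 mm. It is released, the small board was not touched, and the job is handed in at about 15.5 s.

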